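# Make up two jewellery class kits

## Robot

A 6-joint arm with a two-finger parallel gripper is mounted at the origin on the work surface. World frame = base frame: x ahead of the robot, y to its left, z up, the work surface at z = 0. Lengths are in mm, angles in rad, forces in N, time in s.
With the tool pointing down it reaches from about 275 to 750 mm from the base axis. Payload 10.2 kg.
Tool frame: the origin (TCP) lies at the very end of the fingers, on their centre line; the grasp point (between the pads) lies 19 mm behind it; z points along the fingers, y is the direction in which the jaws open and shut (so a half turn about z gives the same grasp; the last joint's range is limited). The gripper opens to 85 mm and grips with 20 to 120 N. Pads are 22 mm wide; open, the fingers measure 114 mm over their backs; the gripper's body (76 mm by 85 mm) begins 54 mm behind the grasp point. The pads swing forward as they close: fully open they stand 13 mm farther back than shut.
Start: joints at [1.065, 0.313, 1.498, -0, 1.331, -0.223], TCP at [146.512, 504.148, 231.294] pointing down, gripper open.
Joint ranges: [-2.94, 2.94], [-0.97, 2.17], [0.19, 2.56], [-1.23, 4.37], [0.02, 3.11], [-2.88, 2.88]. Speed limits (rad/s): [2.39, 2.39, 3.01, 3.14, 3.14, 3.14].

## Interface

Orientations are given as a unit quaternion [w, x, y, z].
In Python, from rig import sensors, imaging, ctrl gives the robot as it stands.
- The arm moves only by the shell command python3 -m creep 'ROWS' [FORCE]. ROWS is JSON, a list of rows, each an object with "grip": the finger opening in mm, from 0 to 85.4; "linear": the shift along the tool's x, y, z in mm, a list of three; "rot": the turn, a rotation vector about the tool's x, y, z in rad, a list of three. A call has 1 to 12 rows; each row shifts and turns the commanded pose from where the row before left it, along the tool's axes as they then stand; what a row does not reach is not made up. A row lasts 1/12 s, in which the tool goes at most 41.7 mm and 7.16 degrees, less where a joint would pass 70% of its speed; a pose out of reach is approached as far as the arm can. A call with a gripper value outside its range is refused whole. The fingers move at their own pace and stop on an object; FORCE is the grip in N (left out, the last holds). Time passes only in rows, so rows that do not move let the fingers close. It gives the time, the measured TCP pose, the force and the opening at its end, in the units of the state.
- sensors.sense(): the state, without advancing time (a new reading comes with each control period).
- imaging.capture(name): name is "side" or "top" or "wrist"; returns (picture, depth): 400x640x3 uint8, red, green, blue; 400x640 float32, mm along the optical axis (not along the pixel's ray), 0 where there is no reading.
- imaging.camera_params(name): a dict with "intrinsics" (3x3 intrinsics, pixels), "R" (3x3) and "t" (3): a world point X has camera coordinates R X + t. Camera axes: x right, y down, z forward; pixel columns grow to the right and rows downward; lengths in mm; the calibration is good to about 2 mm. A picture is of the moment at which its call begins: read the wrist's pose just before it. camera_params takes no time and is no camera call; for the wrist camera it gives the pose at the moment of the call.
- ctrl.finish_job(): hands the job in, once; it reports no verdict.
The state is a dict: "time_s": time; "joints": joint angles; "dq": joint speeds; "tau": joint torques, N m; "eef_pos": TCP position; "ee_rot": TCP orientation; "force": force on the tool from outside, world axes, zero at the start; "wrist_torque": the same for the moment, N m; "grip_width": opening from 0.0 (shut) to 1.0 (fully open).
Only numpy, scipy, OpenCV 4.12 (cv2) and the standard library are available. Lean on these libraries where they do the work, as an engineer would, in place of code of your own. Each camera call takes 0.05 s, during which the arm holds its last target.

## Task

Make up the two jewellery class kits from the stock on the bench: the charcoal tray gets the copper wire, the turquoise beads and the glue, the orange tray the silver wire and the purple beads. Stand everything upright on the tray floor, each spool in its tray's large bay and each pot or bottle in a small bay of its own. Leave the green wire, the yellow beads and the red mug where they stand.

Things in the scene. Friction and masses are not known exactly. Their poses are not given: they have to be found in the camera images.
- charcoal_tray: Charcoal (dark grey) plastic kit tray, loose, 0.3 kg, 216 x 82 x 16 mm high; walls and dividers 3 mm thick, full height; bay floors 3 mm up. Origin: centre of the underside; x along its length, z up. Three bays in a row along x, at y = 0, 76 mm in y: the large bay, lined light grey, 84 mm in x, centre x = -63 mm; two small bays, lined in the tray's colour, 60 mm in x, centres x = +12 and x = +75 mm.
- orange_tray: Orange plastic kit tray, loose, 0.3 kg, 216 x 82 x 16 mm high; walls and dividers 3 mm thick, full height; bay floors 3 mm up. Origin: centre of the underside; x along its length, z up. Three bays in a row along x, at y = 0, 76 mm in y: the large bay, lined light grey, 84 mm in x, centre x = -63 mm; two small bays, lined in the tray's colour, 60 mm in x, centres x = +12 and x = +75 mm.
- copper_spool: Copper wire on a black spool with a round copper-brown label on top; upright cylinder 46 mm in diameter, 50 mm high, about 0.16 kg. Origin: centre of its underside, z up.
- silver_spool: Silver wire on a black spool with a round silver label on top; upright cylinder 46 mm in diameter, 50 mm high, about 0.16 kg. Origin: centre of its underside, z up.
- green_spool: Green wire on a black spool with a round green label on top; upright cylinder 46 mm in diameter, 50 mm high, about 0.16 kg. Origin: centre of its underside, z up. Not wanted in either kit.
- turquoise_pot: Turquoise beads: clear round pot of turquoise beads with a turquoise screw cap; upright cylinder 36 mm in diameter, 55 mm high, about 0.07 kg. Origin: centre of its underside, z up.
- purple_pot: Purple beads: clear round pot of purple beads with a purple screw cap; upright cylinder 36 mm in diameter, 55 mm high, about 0.07 kg. Origin: centre of its underside, z up.
- yellow_pot: Yellow beads: clear round pot of yellow beads with a yellow screw cap; upright cylinder 36 mm in diameter, 55 mm high, about 0.07 kg. Origin: centre of its underside, z up. Not wanted in either kit.
- glue_bottle: Glue: dark blue bottle with a white and light-blue label band and a white pointed nozzle; upright body 32 mm in diameter and 50 mm high, 74 mm to the tip of the nozzle, about 0.06 kg. Origin: centre of its underside, z up.
- mug: Red mug, 80 mm in diameter and 85 mm high, with a handle on its +y side that reaches to about 75 mm from the axis. Origin: centre of its underside. A bystander.
There are look-alikes about, which are no part of the job. There is more than one size of the copper_spool; the job needs the larger.

How it is judged (in metres and radians):
At the end, for the whole second after the job is handed in: Charcoal tray: copper spool in the large bay, turquoise pot and glue each in a small bay. Orange tray: silver spool in the large bay, purple pot in a small bay. At rest, upright (0.1 rad), on the bay floor (4 mm), off its centre at most 21 mm along, 17 across (spools), 16 and 24 (rest) (x of copper_spool in the frame of charcoal_tray between -0.084 and -0.042 m and y of copper_spool in the frame of charcoal_tray between -0.017 and 0.017 m and z of copper_spool in the frame of charcoal_tray between -0.001 and 0.007 m and x of silver_spool in the frame of orange_tray between -0.084 and -0.042 m and y of silver_spool in the frame of orange_tray between -0.017 and 0.017 m and z of silver_spool in the frame of orange_tray between -0.001 and 0.007 m and (((x of turquoise_pot in the frame of charcoal_tray between -0.004 and 0.028 m and y of turquoise_pot in the frame of charcoal_tray between -0.024 and 0.024 m and z of turquoise_pot in the frame of charcoal_tray between -0.001 and 0.007 m) and (x of glue_bottle in the frame of charcoal_tray between 0.059 and 0.091 m and y of glue_bottle in the frame of charcoal_tray between -0.024 and 0.024 m and z of glue_bottle in the frame of charcoal_tray between -0.001 and 0.007 m)) or ((x of turquoise_pot in the frame of charcoal_tray between 0.059 and 0.091 m and y of turquoise_pot in the frame of charcoal_tray between -0.024 and 0.024 m and z of turquoise_pot in the frame of charcoal_tray between -0.001 and 0.007 m) and (x of glue_bottle in the frame of charcoal_tray between -0.004 and 0.028 m and y of glue_bottle in the frame of charcoal_tray between -0.024 and 0.024 m and z of glue_bottle in the frame of charcoal_tray between -0.001 and 0.007 m))) and ((x of purple_pot in the frame of orange_tray between -0.004 and 0.028 m and y of purple_pot in the frame of orange_tray between -0.024 and 0.024 m and z of purple_pot in the frame of orange_tray between -0.001 and 0.007 m) or (x of purple_pot in the frame of orange_tray between 0.059 and 0.091 m and y of purple_pot in the frame of orange_tray between -0.024 and 0.024 m and z of purple_pot in the frame of orange_tray between -0.001 and 0.007 m)) and angle between each of copper_spool, silver_spool, turquoise_pot, purple_pot, glue_bottle's own z axis and vertical below 0.1 rad and linear speed of each of copper_spool, silver_spool, turquoise_pot, purple_pot, glue_bottle, charcoal_tray, orange_tray below 0.02 m/s and angular speed of each of copper_spool, silver_spool, turquoise_pot, purple_pot, glue_bottle below 0.3 rad/s and angle between each of charcoal_tray, orange_tray's own z axis and vertical below 0.05 rad); the robot touches nothing.
It fails at once if the green spool is shifted by more than 25 mm or tipped over (distance of green_spool from where it was at the start of the episode above 0.025 m or angle between green_spool's own z axis and vertical above 0.5 rad).
It fails at once if the yellow bead pot is shifted by more than 25 mm or tipped over (distance of yellow_pot from where it was at the start of the episode above 0.025 m or angle between yellow_pot's own z axis and vertical above 0.5 rad).
It fails at once if the red mug is shifted by more than 25 mm or tipped over (distance of mug from where it was at the start of the episode above 0.025 m or angle between mug's own z axis and vertical above 0.5 rad).
It also fails if it takes over 115 s, if anything falls off the work surface, if the arm or the gripper's body presses on something with over 40 N, if the wrist force passes 120 N, or if a joint passes its speed limit or range.

## Working session

There is one attempt and no reset: what is moved stays moved. The work goes in short steps, Python scripts to look and compute and a shell command to move; the robot and the scene stay as the last step left them, time stands still between calls to the robot, and variables do not carry over. Pictures are saved under pics/ and viewed, and the job is handed in when it is done.

```bash
mkdir -p pics; ls; python3 - <<'E'
from rig import sensors, imaging, ctrl
import cv2
print(sensors.sense())
for n in ("top","side"):
    p,d=imaging.capture(n); cv2.imwrite(f"pics/{n}0.png",p[:,:,::-1]); 
    import numpy as np; np.save(f"pics/{n}0d.npy",d)
    print(n,imaging.camera_params(n))
E
```

```text
pics
{'time_s': 0.0, 'joints': array([ 1.06457405e+00,  3.13450895e-01,  1.49849407e+00, -1.42509813e-05,
        1.33099240e+00, -2.23426970e-01]), 'dq': array([ 5.96181292e-04, -2.40718130e-04, -1.67297528e-04, -5.15912926e-05,
        1.06713574e-03,  1.11199105e-03]), 'tau': array([ 4.78096063e-04, -4.12270904e+01, -2.59739721e+01, -2.66078714e-04,
        4.22157827e-03,  1.91243501e-06]), 'eef_pos': array([146.38735457, 503.88941772, 230.71316914]), 'ee_rot': array([-2.33421390e-04,  1.40925245e-01,  9.90020012e-01, -6.30573690e-04]), 'force': array([ 0.58310859, -0.15448859, -0.19494889]), 'wrist_torque': array([0.02022121, 0.03715134, 0.02697486]), 'grip_width': 1.0011154296869986}
top {'intrinsics': array([[465.52320727,   0.        , 314.04552845],
       [  0.        , 465.52320727, 203.2082071 ],
       [  0.        ,   0.        ,   1.        ]]), 'R': array([[-0.00376185, -0.99998992, -0.00245156],
       [-0.99828471,  0.00389865, -0.0584161 ],
       [ 0.05842507,  0.0022276 , -0.99828931]]), 't': array([  -9.50505504,  543.72267253, 1134.06152628])}
side {'intrinsics': array([[442.50443987,   0.        , 325.5356889 ],
       [  0.        , 442.50443987, 201.07585062],
       [  0.        ,   0.        ,   1.        ]]), 'R': array([[ 0.85968783, -0.51077078,  0.00707439],
       [-0.34614166, -0.59267054, -0.72727407],
       [ 0.37566313,  0.62277993, -0.6863107 ]]), 't': array([-481.07498635,  201.85423179,  894.11133046])}
```

View pics/top0.png

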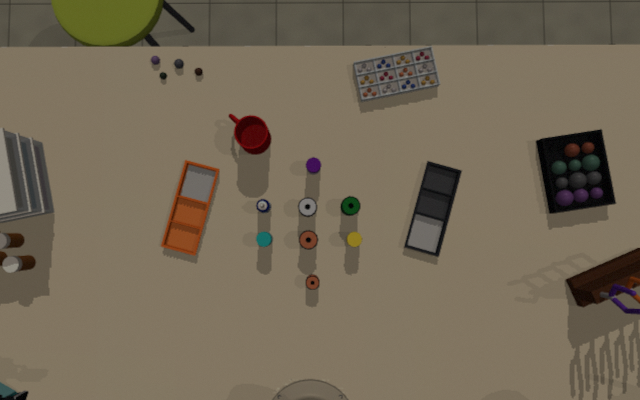

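View pics/side0.png

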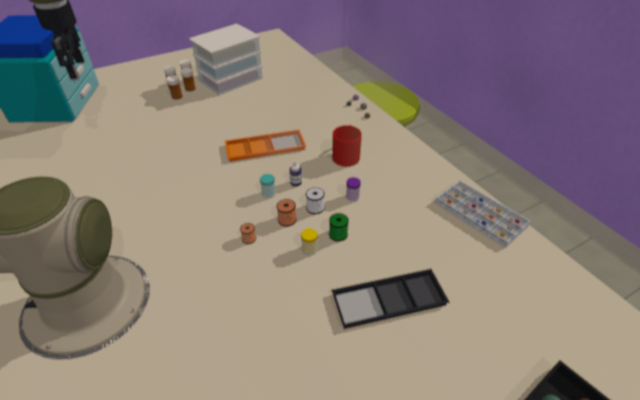

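The top view shows everything: trays at (191,208) and (433,208). The items are purple (313,165), glue (263,205), silver (307,206), green (350,205), turquoise (264,239), large copper (308,239), yellow (354,239), small copper (312,282) and mug (252,134).

```bash
cat > h.py <<'E'
import numpy as np, cv2
from rig import sensors, imaging
from scipy.spatial.transform import Rotation as Ro
def ray(P,uv,z):
    K,R,t=P["intrinsics"],P["R"],P["t"]
    c=-R.T@t; d=R.T@np.linalg.inv(K)@np.array([uv[0],uv[1],1.])
    return c+d*(z-c[2])/d[2]
def proj(P,X):
    q=P["intrinsics"]@(P["R"]@np.array(X,float)+P["t"]); return q[:2]/q[2]
def depthpt(P,uv,d):
    c=np.linalg.inv(P["intrinsics"])@np.array([uv[0],uv[1],1.])*d
    return P["R"].T@(c-P["t"])
E
python3 - <<'E'
from h import *
im=cv2.imread("pics/top0.png"); d=np.load("pics/top0d.npy"); P=imaging.camera_params("top")
hsv=cv2.cvtColor(im,cv2.COLOR_BGR2HSV)
# world points from depth
v,u=np.mgrid[0:400,0:640]
K=P["intrinsics"];C=np.stack([(u-K[0,2])/K[0,0]*d,(v-K[1,2])/K[1,1]*d,d],-1)-P["t"]
W=C@P["R"]
np.save("pics/W.npy",W)
for n,(x,y),h in [("purple",(313,165),55),("glue",(263,205),50),("silver",(307,206),50),("green",(350,205),50),("turq",(264,239),55),("copper",(308,239),50),("yellow",(354,239),55),("smallcop",(312,282),40),("mug",(252,134),85)]:
    s=40 if n=="mug" else 18
    w=W[y-s:y+s,x-s:x+s].reshape(-1,3)
    top=np.percentile(w[:,2],99)
    m=(W[...,2]>h-9)&(W[...,2]<h+9)
    m[:y-s]=0;m[y+s:]=0;m[:,:x-s]=0;m[:,x+s:]=0
    c,r=cv2.minEnclosingCircle(np.argwhere(m)[:,::-1].astype(np.float32))
    X=ray(P,c,h); print(n,"zmax %.0f"%top,np.round(c,1),"xyz",X.round(0),"diam %.0f"%(2*(r+.5)*d[y,x]/K[0,0]),"n",m.sum(), "hsv",hsv[y,x-4])
for n,(x,y) in [("orange",(191,208)),("charcoal",(433,208))]:
    if n=="orange": m=((hsv[...,0]<14)&(hsv[...,1]>200)&(hsv[...,2]>110))
    else: m=(hsv[...,2]<75)
    m=m.astype(np.uint8)
    w=np.zeros_like(m);w[y-55:y+55,x-45:x+45]=1; m*=w
    cs,_=cv2.findContours(m,cv2.RETR_EXTERNAL,cv2.CHAIN_APPROX_NONE)
    c=max(cs,key=cv2.contourArea); b=cv2.boxPoints(cv2.minAreaRect(c))
    Q=np.array([ray(P,q,16) for q in b]); print(n,"box",b.round(0).tolist(),"centre",Q.mean(0).round(1),"sides",np.linalg.norm(Q[0]-Q[1]).round(),np.linalg.norm(Q[1]-Q[2]).round())
    a,bb=(Q[1]-Q[0],Q[2]-Q[1]); L=a if np.linalg.norm(a)>np.linalg.norm(bb) else bb
    print("  dir deg",np.degrees(np.arctan2(L[1],L[0])).round(1), "rim z",np.percentile(W[m>0][:,2],95).round(1))
E
```

```text
purple zmax 58 [313.5 164.8] xyz [634. -11.  55.] diam 39 n 180 hsv [141 209  84]
glue zmax 67 [262.9 205.8] xyz [536. 111.  50.] diam 33 n 99 hsv [ 16  34 126]
silver zmax 53 [307.6 206.7] xyz [533.   4.  50.] diam 48 n 281 hsv [ 17  14 126]
green zmax 53 [350.9 205.6] xyz [ 536. -100.   50.] diam 48 n 278 hsv [ 65 198  67]
turq zmax 58 [263.6 239. ] xyz [457. 108.  55.] diam 39 n 184 hsv [ 88 204 105]
copper zmax 53 [308.4 239.6] xyz [455.   2.  50.] diam 48 n 287 hsv [  9 160 116]
yellow zmax 57 [354.4 239.5] xyz [ 455. -107.   55.] diam 39 n 184 hsv [ 25 195 141]
smallcop zmax 40 [312.5 282.6] xyz [352.  -7.  40.] diam 36 n 155 hsv [  9 163 116]
mug zmax 86 [249.6 130.6] xyz [711. 139.  85.] diam 99 n 209 hsv [  0 245  76]
orange box [[161.0, 245.0], [185.0, 160.0], [219.0, 169.0], [194.0, 255.0]] centre [535.5 295.2  16. ] sides 219.0 87.0
  dir deg -15.0 rim z 18.6
charcoal box [[403.0, 247.0], [427.0, 161.0], [461.0, 170.0], [438.0, 257.0]] centre [ 529.7 -303.7   16. ] sides 223.0 88.0
  dir deg -16.1 rim z 16.9
```

```bash
python3 - <<'E'
import cv2
im=cv2.imread("pics/top0.png")[110:310,150:470]; cv2.imwrite("pics/top0c.png",cv2.resize(im,None,fx=2.5,fy=2.5,interpolation=cv2.INTER_CUBIC))
E
```

```text
(no output)
```

View pics/top0c.png

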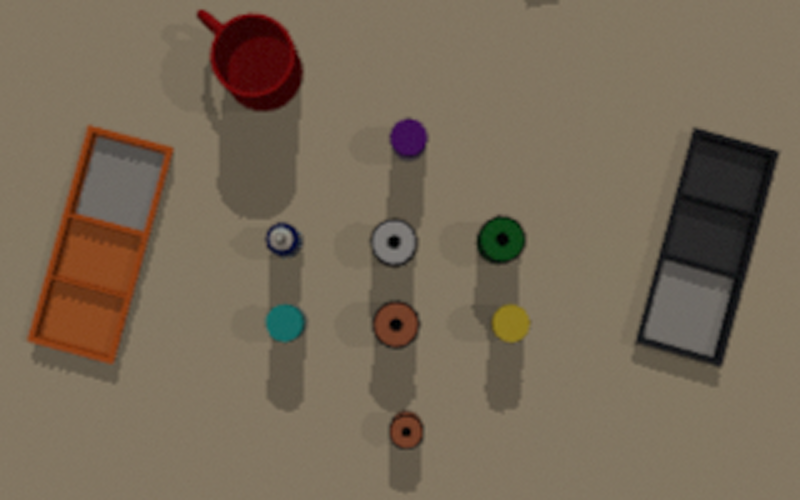

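```bash
cat >> h.py <<'E'
def plan(*ts):
    s=sensors.sense(); q=s["ee_rot"]; R=Ro.from_quat([q[1],q[2],q[3],q[0]]).as_matrix(); p=s["eef_pos"]
    print("t",round(s["time_s"],2),"p",p.round(1),"toolx",R[:,0].round(3),"z",R[:,2].round(3),"F",s["force"].round(1),"grip %.1f"%(85*s["grip_width"]))
    for t in ts:
        t=np.array(t,float); print(" ->",t,"tool delta",(R.T@(t-p)).round(1)); p=t
E
python3 - <<'E'
from h import *
im=cv2.imread("pics/top0.png"); P=imaging.camera_params("top"); hsv=cv2.cvtColor(im,cv2.COLOR_BGR2HSV)
# bay liners: grey floors at z=3
for n,(x,y) in [("orange large",(198,184)),("charc large",(425,234))]:
    m=((hsv[...,1]<40)&(hsv[...,2]>90)).astype(np.uint8); w=np.zeros_like(m); w[y-22:y+22,x-22:x+22]=1; m*=w
    cs,_=cv2.findContours(m,cv2.RETR_EXTERNAL,cv2.CHAIN_APPROX_NONE); c=max(cs,key=cv2.contourArea)
    (cx,cy),wh,a=cv2.minAreaRect(c); print(n,(cx,cy),wh,a,ray(P,(cx,cy),3).round(1))
print("mug",ray(P,(253,133),85).round())
for c,a,sg in [((535.5,297),-15.,-1),((529.7,-305.5),-16.,1)]:
    u=np.array([np.cos(np.radians(a)),np.sin(np.radians(a))])*sg
    print([ (np.array(c)+u*k).round(1).tolist() for k in (-63,12,75)])
plan((533,4,231),(533,4,80),(533,4,14))
E
```

```text
orange large (197.09457397460938, 184.859619140625) (26.657331466674805, 26.229101181030273) 15.52410888671875 [591.6 281.3   3. ]
charc large (424.2735900878906, 235.21487426757812) (27.727907180786133, 26.49674415588379) 15.52410888671875 [ 463.6 -285.3    3. ]
mug [705. 131.  85.]
[[596.4, 280.7], [523.9, 300.1], [463.1, 316.4]]
[[469.1, -288.1], [541.2, -308.8], [601.8, -326.2]]
t 0.1 p [146.4 503.9 230.8] toolx [-0.96   0.279  0.   ] z [-0.001 -0.001 -1.   ] F [ 0.8  0.4 -0.2] grip 84.9
 -> [533.   4. 231.] tool delta [-5.108e+02 -3.722e+02  1.000e-01]
 -> [533.   4.  80.] tool delta [ -0.    0.2 151. ]
 -> [533.   4.  14.] tool delta [-0.   0.1 66. ]
```

```bash
python3 -m creep '[{"grip":85,"linear":[-25,-18,0],"rot":[0,0,0]},{"grip":85,"linear":[-25,-18,0],"rot":[0,0,0]},{"grip":85,"linear":[-25,-18,0],"rot":[0,0,0]},{"grip":85,"linear":[-25,-18,0],"rot":[0,0,0]},{"grip":85,"linear":[-25,-18,0],"rot":[0,0,0]},{"grip":85,"linear":[-25,-18,0],"rot":[0,0,0]},{"grip":85,"linear":[-25,-18,0],"rot":[0,0,0]},{"grip":85,"linear":[-25,-18,0],"rot":[0,0,0]},{"grip":85,"linear":[-25,-18,0],"rot":[0,0,0]},{"grip":85,"linear":[-25,-18,0],"rot":[0,0,0]}]' 40; python3 -c "
from h import *
plan((533,4,120),(533,4,14))"
```

```text
time_s: 0.93
eef_pos: [336.9, 260.2, 231.2]
ee_rot: [-0.0, 0.141, 0.99, -0.0]
force: [0.1, 0.4, 0.4]
grip_width: 0.995
t 0.93 p [336.9 260.2 231.2] toolx [-0.96   0.279  0.   ] z [-0. -0. -1.] F [0.1 0.4 0.4] grip 84.6
 -> [533.   4. 120.] tool delta [-259.8 -191.3  111.1]
 -> [533.   4.  14.] tool delta [ -0.   0. 106.]
```

```bash
python3 -m creep '[{"grip":85,"linear":[-26,-19,0],"rot":[0,0,0]},{"grip":85,"linear":[-26,-19,0],"rot":[0,0,0]},{"grip":85,"linear":[-26,-19,0],"rot":[0,0,0]},{"grip":85,"linear":[-26,-19,0],"rot":[0,0,0]},{"grip":85,"linear":[-26,-19,0],"rot":[0,0,0]},{"grip":85,"linear":[-26,-19,0],"rot":[0,0,0]},{"grip":85,"linear":[-26,-19,10],"rot":[0,0,0]},{"grip":85,"linear":[-26,-19,25],"rot":[0,0,0]},{"grip":85,"linear":[-26,-19,25],"rot":[0,0,0]},{"grip":85,"linear":[-26,-20,30],"rot":[0,0,0]},{"grip":85,"linear":[0,0,30],"rot":[0,0,0]},{"grip":85,"linear":[0,0,0],"rot":[0,0,0]}]'; python3 - <<'E'
from h import *
plan((533,4,14))
P=imaging.camera_params("wrist"); p,d=imaging.capture("wrist"); cv2.imwrite("pics/w1.png",p[:,:,::-1])
print(proj(P,(533,4,50)),proj(P,(536,-100,50)))
E
```

```text
time_s: 1.93
eef_pos: [529.0, 6.6, 107.7]
ee_rot: [-0.005, 0.142, 0.99, 0.0]
force: [-0.5, 0.5, -0.5]
grip_width: 0.993
t 1.93 p [529.    6.6 107.7] toolx [-0.96   0.281  0.01 ] z [-0.01   0.002 -1.   ] F [-0.5  0.5 -0.5] grip 84.4
 -> [533.   4.  14.] tool delta [-5.6 -1.3 93.6]
[316.60058504 231.24520436] [159.97588863 278.91003879]
```

View pics/w1.png

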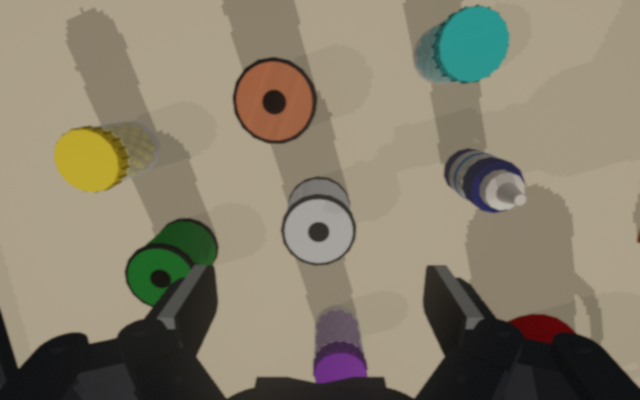

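The wrist view shows the silver label at (319,231), against a prediction of (317,231), so the measurements agree. Descending to grasp.

```bash
python3 -m creep '[{"grip":85,"linear":[-4,-1,20],"rot":[0,0,0]},{"grip":85,"linear":[0,0,25],"rot":[0,0,0]},{"grip":85,"linear":[0,0,25],"rot":[0,0,0]},{"grip":85,"linear":[0,0,16],"rot":[0,0,0]},{"grip":85,"linear":[0,0,6],"rot":[0,0,0]},{"grip":85,"linear":[0,0,0],"rot":[0,0,0]}]'; python3 -c "
from h import *
plan((533,4,14))"
```

```text
time_s: 2.48
eef_pos: [535.1, 5.8, 21.9]
ee_rot: [-0.0, 0.14, 0.99, 0.0]
force: [1.5, -0.4, 0.1]
grip_width: 0.997
t 2.48 p [535.1   5.8  21.9] toolx [-0.961  0.278  0.   ] z [-0.  0. -1.] F [ 1.5 -0.4  0.1] grip 84.7
 -> [533.   4.  14.] tool delta [ 1.6 -2.3  7.9]
```

Now I close the gripper.

```bash
python3 -m creep '[{"grip":85,"linear":[1,-2,7],"rot":[0,0,0]},{"grip":40,"linear":[0,0,0],"rot":[0,0,0]},{"grip":40,"linear":[0,0,0],"rot":[0,0,0]},{"grip":40,"linear":[0,0,0],"rot":[0,0,0]},{"grip":40,"linear":[0,0,0],"rot":[0,0,0]},{"grip":40,"linear":[0,0,0],"rot":[0,0,0]},{"grip":40,"linear":[0,0,0],"rot":[0,0,0]},{"grip":40,"linear":[0,0,0],"rot":[0,0,0]}]' 40; python3 -c "
from h import *
plan((533,4,120),(596.4,280.7,120))"
```

```text
time_s: 3.15
eef_pos: [534.1, 3.4, 15.1]
ee_rot: [0.001, 0.141, 0.99, -0.0]
force: [-1.7, 0.4, 5.4]
grip_width: 0.526
t 3.15 p [534.1   3.4  15.1] toolx [-0.96   0.279 -0.001] z [ 0.001 -0.    -1.   ] F [-1.7  0.4  5.4] grip 44.7
 -> [533.   4. 120.] tool delta [   1.     0.3 -104.9]
 -> [596.4 280.7 120. ] tool delta [ 16.3 283.4  -0. ]
```

```bash
python3 -m creep '[{"grip":40,"linear":[0,0,-20],"rot":[0,0,0]},{"grip":40,"linear":[0,0,-35],"rot":[0,0,0]},{"grip":40,"linear":[0,0,-35],"rot":[0,0,0]},{"grip":40,"linear":[0,5,-15],"rot":[0,0,0]},{"grip":40,"linear":[2,30,0],"rot":[0,0,0]},{"grip":40,"linear":[2,35,0],"rot":[0,0,0]},{"grip":40,"linear":[2,35,0],"rot":[0,0,0]},{"grip":40,"linear":[2,35,0],"rot":[0,0,0]},{"grip":40,"linear":[2,35,0],"rot":[0,0,0]},{"grip":40,"linear":[2,35,0],"rot":[0,0,0]},{"grip":40,"linear":[2,35,0],"rot":[0,0,0]},{"grip":40,"linear":[2,30,0],"rot":[0,0,0]}]'; python3 -c "
from h import *
plan((596.4,280.7,120),(596.4,280.7,19))"
```

```text
time_s: 4.15
eef_pos: [594.8, 274.4, 119.2]
ee_rot: [-0.0, 0.141, 0.99, 0.0]
force: [0.6, 0.0, -1.5]
grip_width: 0.528
t 4.15 p [594.8 274.4 119.2] toolx [-0.96   0.278  0.   ] z [-0.  0. -1.] F [ 0.6  0.  -1.5] grip 44.9
 -> [596.4 280.7 120. ] tool delta [ 0.2  6.5 -0.8]
 -> [596.4 280.7  19. ] tool delta [ -0.  -0. 101.]
```

```bash
python3 -m creep '[{"grip":40,"linear":[0,5,10],"rot":[0,0,0]},{"grip":40,"linear":[0,0,20],"rot":[0,0,0]},{"grip":40,"linear":[0,0,10],"rot":[0,0,0]},{"grip":40,"linear":[0,0,0],"rot":[0,0,0]}]'; python3 - <<'E'
from h import *
plan((596.4,280.7,19))
P=imaging.camera_params("wrist"); p,d=imaging.capture("wrist")
p=p[:,:,::-1].copy()
c=np.array((535.5,297.));u=-np.array([np.cos(np.radians(-15)),np.sin(np.radians(-15))]);v=np.array([-u[1],u[0]])
for a in (-108,-19.5,43.5,108):
  for b in (-41,41): 
    q=proj(P,(*(c+a*u+b*v),16)); cv2.circle(p,tuple(int(k) for k in q),3,(0,255,0),1)
cv2.imwrite("pics/w2.png",p)
E
```

```text
time_s: 4.48
eef_pos: [594.9, 276.1, 76.3]
ee_rot: [-0.002, 0.141, 0.99, -0.001]
force: [0.3, -0.4, -1.6]
grip_width: 0.524
t 4.48 p [594.9 276.1  76.3] toolx [-0.96   0.279  0.005] z [-0.005 -0.001 -1.   ] F [ 0.3 -0.4 -1.6] grip 44.6
 -> [596.4 280.7  19. ] tool delta [-0.4  5.  57.3]
```

View pics/w2.png

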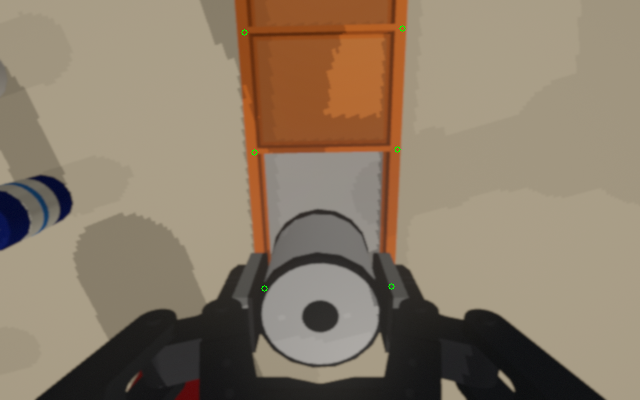

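The overlay corners land on the rim and dividers at (254,152) and (244,32), within about 2 mm. Lowering the spool.

```bash
python3 -m creep '[{"grip":40,"linear":[0,3,20],"rot":[0,0,0]},{"grip":40,"linear":[0,0,20],"rot":[0,0,0]},{"grip":40,"linear":[0,0,10],"rot":[0,0,0]},{"grip":40,"linear":[0,0,5],"rot":[0,0,0]},{"grip":40,"linear":[0,0,0],"rot":[0,0,0]}]'; python3 -c "
from h import *
plan((596.4,280.7,18))"
```

```text
time_s: 4.95
eef_pos: [597.2, 279.3, 24.0]
ee_rot: [-0.0, 0.141, 0.99, -0.0]
force: [0.1, -0.2, -1.3]
grip_width: 0.528
t 4.95 p [597.2 279.3  24. ] toolx [-0.96   0.28   0.001] z [-0.001 -0.    -1.   ] F [ 0.1 -0.2 -1.3] grip 44.8
 -> [596.4 280.7  18. ] tool delta [1.1 1.1 6. ]
```

```bash
python3 -m creep '[{"grip":40,"linear":[0,0,3],"rot":[0,0,0]},{"grip":40,"linear":[0,0,2.5],"rot":[0,0,0]},{"grip":40,"linear":[0,0,0],"rot":[0,0,0]},{"grip":60,"linear":[0,0,0],"rot":[0,0,0]},{"grip":70,"linear":[0,0,0],"rot":[0,0,0]},{"grip":80,"linear":[0,0,0],"rot":[0,0,0]},{"grip":80,"linear":[0,0,0],"rot":[0,0,0]},{"grip":80,"linear":[0,0,-20],"rot":[0,0,0]},{"grip":80,"linear":[0,0,-35],"rot":[0,0,0]},{"grip":80,"linear":[0,0,-35],"rot":[0,0,0]},{"grip":80,"linear":[0,0,-20],"rot":[0,0,0]}]'; python3 - <<'E'
from h import *
plan((634,-11,120))
P=imaging.camera_params("wrist"); p,d=imaging.capture("wrist"); cv2.imwrite("pics/w3.png",p[:,:,::-1])
E
```

```text
time_s: 5.87
eef_pos: [598.2, 280.1, 133.0]
ee_rot: [0.002, 0.141, 0.99, 0.001]
force: [0.5, -0.7, 0.8]
grip_width: 0.938
t 5.87 p [598.2 280.1 133. ] toolx [-0.96   0.279 -0.004] z [ 0.005  0.001 -1.   ] F [ 0.5 -0.7  0.8] grip 79.7
 -> [634. -11. 120.] tool delta [-115.5 -269.5   12.8]
```

View pics/w3.png

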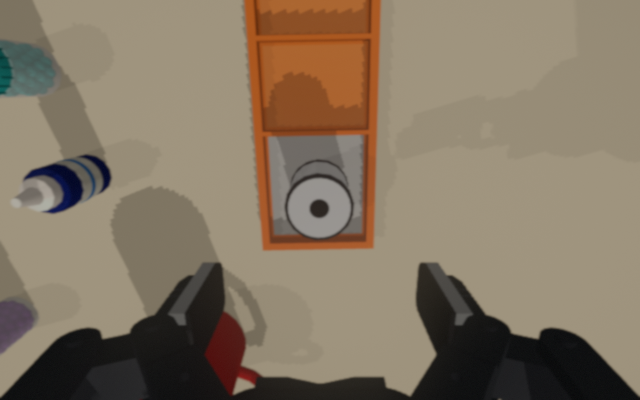

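Silver spool is upright at (319,208), inside the grey bay. Next is the purple pot.

```bash
python3 -m creep '[{"grip":75,"linear":[-9,-20,0],"rot":[0,0,0]},{"grip":75,"linear":[-11,-26,0],"rot":[0,0,0]},{"grip":75,"linear":[-11,-26,0],"rot":[0,0,0]},{"grip":75,"linear":[-11,-26,0],"rot":[0,0,0]},{"grip":75,"linear":[-11,-26,0],"rot":[0,0,0]},{"grip":75,"linear":[-11,-26,0],"rot":[0,0,0]},{"grip":75,"linear":[-11,-26,0],"rot":[0,0,0]},{"grip":75,"linear":[-11,-26,0],"rot":[0,0,0]},{"grip":75,"linear":[-11,-26,10],"rot":[0,0,0]},{"grip":75,"linear":[-9,-21,20],"rot":[0,0,0]},{"grip":75,"linear":[-9,-20,20],"rot":[0,0,0]},{"grip":75,"linear":[0,0,0],"rot":[0,0,0]}]'; python3 -c "
from h import *
plan((634,-11,16))"
```

```text
time_s: 6.92
eef_pos: [631.0, -14.2, 74.6]
ee_rot: [-0.003, 0.143, 0.99, -0.0]
force: [-0.2, -0.4, -0.8]
grip_width: 0.876
t 6.92 p [631.  -14.2  74.6] toolx [-0.959  0.283  0.006] z [-0.006  0.    -1.   ] F [-0.2 -0.4 -0.8] grip 74.4
 -> [634. -11.  16.] tool delta [-2.3  4.  58.6]
```

```bash
python3 -m creep '[{"grip":75,"linear":[0,2,0],"rot":[0,0,0]},{"grip":75,"linear":[0,0,0],"rot":[0,0,0]}]'; python3 -c "
from h import *
plan((634,-11,16))"
```

```text
time_s: 7.08
eef_pos: [633.4, -7.9, 79.3]
ee_rot: [0.0, 0.141, 0.99, 0.0]
force: [-0.3, -0.1, 1.2]
grip_width: 0.875
t 7.08 p [633.4  -7.9  79.3] toolx [-0.96   0.279 -0.001] z [ 0.001  0.    -1.   ] F [-0.3 -0.1  1.2] grip 74.4
 -> [634. -11.  16.] tool delta [-1.4 -2.8 63.3]
```

```bash
python3 -m creep '[{"grip":75,"linear":[-1,-3,18],"rot":[0,0,0]},{"grip":75,"linear":[0,0,22],"rot":[0,0,0]},{"grip":75,"linear":[0,0,15],"rot":[0,0,0]},{"grip":75,"linear":[0,0,7],"rot":[0,0,0]},{"grip":75,"linear":[0,0,0],"rot":[0,0,0]},{"grip":30,"linear":[0,0,0],"rot":[0,0,0]},{"grip":30,"linear":[0,0,0],"rot":[0,0,0]},{"grip":30,"linear":[0,0,0],"rot":[0,0,0]},{"grip":30,"linear":[0,0,0],"rot":[0,0,0]},{"grip":30,"linear":[0,0,0],"rot":[0,0,0]},{"grip":30,"linear":[0,0,0],"rot":[0,0,0]},{"grip":30,"linear":[0,0,0],"rot":[0,0,0]}]' 30; python3 -c "
from h import *
plan((634,-11,125),(524,299,125),(524,299,19))"
```

```text
time_s: 8.08
eef_pos: [633.9, -11.9, 18.0]
ee_rot: [0.001, 0.141, 0.99, 0.0]
force: [-0.5, 1.5, 6.2]
grip_width: 0.411
t 8.08 p [633.9 -11.9  18. ] toolx [-0.96   0.279 -0.002] z [ 0.002 -0.    -1.   ] F [-0.5  1.5  6.2] grip 34.9
 -> [634. -11. 125.] tool delta [-1.00e-01  9.00e-01 -1.07e+02]
 -> [524. 299. 125.] tool delta [192.1 267.   -0.3]
 -> [524. 299.  19.] tool delta [  0.2  -0.  106. ]
```

```bash
python3 -m creep '[{"grip":30,"linear":[0,0,-20],"rot":[0,0,0]},{"grip":30,"linear":[0,0,-35],"rot":[0,0,0]},{"grip":30,"linear":[0,0,-35],"rot":[0,0,0]},{"grip":30,"linear":[6,8,-17],"rot":[0,0,0]},{"grip":30,"linear":[18,24,0],"rot":[0,0,0]},{"grip":30,"linear":[20,28,0],"rot":[0,0,0]},{"grip":30,"linear":[20,28,0],"rot":[0,0,0]},{"grip":30,"linear":[20,28,0],"rot":[0,0,0]},{"grip":30,"linear":[20,28,0],"rot":[0,0,0]},{"grip":30,"linear":[20,28,0],"rot":[0,0,0]},{"grip":30,"linear":[20,28,0],"rot":[0,0,0]},{"grip":30,"linear":[20,28,0],"rot":[0,0,0]}]'; python3 -m creep '[{"grip":30,"linear":[18,26,0],"rot":[0,0,0]},{"grip":30,"linear":[10,13,0],"rot":[0,0,0]},{"grip":30,"linear":[0,0,20],"rot":[0,0,0]},{"grip":30,"linear":[0,0,20],"rot":[0,0,0]},{"grip":30,"linear":[0,0,0],"rot":[0,0,0]}]';python3 -c "
from h import *
plan((524,299,21))"
```

```text
time_s: 9.08
eef_pos: [538.6, 254.2, 124.0]
ee_rot: [0.0, 0.141, 0.99, 0.0]
force: [1.0, -0.4, -1.1]
grip_width: 0.414
time_s: 9.5
eef_pos: [521.3, 297.7, 80.3]
ee_rot: [-0.003, 0.141, 0.99, -0.001]
force: [-0.0, -0.5, -1.4]
grip_width: 0.416
t 9.5 p [521.3 297.7  80.3] toolx [-0.96   0.278  0.005] z [-0.006 -0.002 -1.   ] F [-0.  -0.5 -1.4] grip 35.3
 -> [524. 299.  21.] tool delta [-2.5  2.2 59.3]
```

```bash
python3 -m creep '[{"grip":30,"linear":[0,0,20],"rot":[0,0,0]},{"grip":30,"linear":[0,0,20],"rot":[0,0,0]},{"grip":30,"linear":[0,0,12],"rot":[0,0,0]},{"grip":30,"linear":[0,0,3],"rot":[0,0,0]},{"grip":30,"linear":[0,0,0],"rot":[0,0,0]},{"grip":30,"linear":[0,0,0],"rot":[0,0,0]}]';python3 -c "
from h import *
plan((524,299,21))"
```

```text
time_s: 10.0
eef_pos: [524.0, 298.2, 29.9]
ee_rot: [0.001, 0.141, 0.99, 0.0]
force: [0.8, 0.9, -0.8]
grip_width: 0.41
t 10.0 p [524.  298.2  29.9] toolx [-0.96   0.279 -0.001] z [ 0.001  0.001 -1.   ] F [ 0.8  0.9 -0.8] grip 34.9
 -> [524. 299.  21.] tool delta [0.2 0.8 8.9]
```

```bash
python3 -m creep '[{"grip":30,"linear":[0,0,5],"rot":[0,0,0]},{"grip":30,"linear":[0,0,3.5],"rot":[0,0,0]},{"grip":30,"linear":[0,0,0],"rot":[0,0,0]},{"grip":50,"linear":[0,0,0],"rot":[0,0,0]},{"grip":60,"linear":[0,0,0],"rot":[0,0,0]},{"grip":70,"linear":[0,0,0],"rot":[0,0,0]},{"grip":70,"linear":[0,0,0],"rot":[0,0,0]},{"grip":70,"linear":[0,0,-20],"rot":[0,0,0]},{"grip":70,"linear":[0,0,-35],"rot":[0,0,0]},{"grip":70,"linear":[0,0,-35],"rot":[0,0,0]},{"grip":70,"linear":[0,0,-15],"rot":[0,0,0]}]'; python3 - <<'E'
from h import *
plan((457,108,125))
P=imaging.camera_params("wrist"); p,d=imaging.capture("wrist"); cv2.imwrite("pics/w4.png",p[:,:,::-1])
E
```

```text
time_s: 10.92
eef_pos: [524.7, 298.6, 129.7]
ee_rot: [0.003, 0.141, 0.99, 0.001]
force: [0.4, -0.5, 0.9]
grip_width: 0.815
t 10.92 p [524.7 298.6 129.7] toolx [-0.96   0.279 -0.005] z [ 0.006  0.002 -1.   ] F [ 0.4 -0.5  0.9] grip 69.2
 -> [457. 108. 125.] tool delta [  11.8 -201.9    4. ]
```

View pics/w4.png

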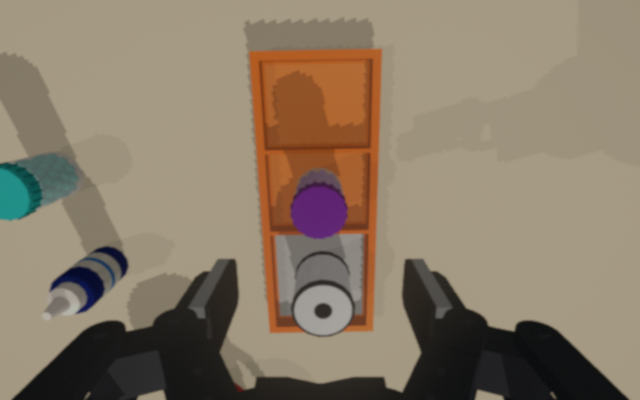

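Purple pot sits upright in the middle bay at (319,205). Next is the turquoise pot.

```bash
python3 -m creep '[{"grip":75,"linear":[1,-18,0],"rot":[0,0,0]},{"grip":75,"linear":[2,-28,0],"rot":[0,0,0]},{"grip":75,"linear":[2,-28,0],"rot":[0,0,0]},{"grip":75,"linear":[2,-28,0],"rot":[0,0,0]},{"grip":75,"linear":[2,-28,0],"rot":[0,0,0]},{"grip":75,"linear":[2,-28,0],"rot":[0,0,0]},{"grip":75,"linear":[1,-26,15],"rot":[0,0,0]},{"grip":75,"linear":[0,-18,20],"rot":[0,0,0]},{"grip":75,"linear":[0,0,15],"rot":[0,0,0]},{"grip":75,"linear":[0,0,0],"rot":[0,0,0]},{"grip":75,"linear":[0,0,0],"rot":[0,0,0]}]'; python3 -c "
from h import *
plan((457,108,18))"
```

```text
time_s: 11.88
eef_pos: [455.2, 107.5, 75.0]
ee_rot: [-0.001, 0.141, 0.99, -0.0]
force: [0.5, 0.1, -0.6]
grip_width: 0.88
t 11.88 p [455.2 107.5  75. ] toolx [-0.96   0.279  0.001] z [-0.001  0.    -1.   ] F [ 0.5  0.1 -0.6] grip 74.8
 -> [457. 108.  18.] tool delta [-1.6  1.  57. ]
```

```bash
python3 -m creep '[{"grip":75,"linear":[-1,1,18],"rot":[0,0,0]},{"grip":75,"linear":[0,0,20],"rot":[0,0,0]},{"grip":75,"linear":[0,0,12],"rot":[0,0,0]},{"grip":75,"linear":[0,0,7],"rot":[0,0,0]},{"grip":75,"linear":[0,0,0],"rot":[0,0,0]},{"grip":30,"linear":[0,0,0],"rot":[0,0,0]},{"grip":30,"linear":[0,0,0],"rot":[0,0,0]},{"grip":30,"linear":[0,0,0],"rot":[0,0,0]},{"grip":30,"linear":[0,0,0],"rot":[0,0,0]},{"grip":30,"linear":[0,0,0],"rot":[0,0,0]},{"grip":30,"linear":[0,0,0],"rot":[0,0,0]},{"grip":30,"linear":[0,0,0],"rot":[0,0,0]}]' 30; python3 -c "
from h import *
plan((457,108,130),(541.2,-308,130),(541,-308,19))"
```

```text
time_s: 12.88
eef_pos: [457.3, 108.2, 19.1]
ee_rot: [0.001, 0.141, 0.99, 0.0]
force: [-0.8, 0.4, 7.8]
grip_width: 0.418
t 12.88 p [457.3 108.2  19.1] toolx [-0.96   0.279 -0.002] z [ 0.002 -0.    -1.   ] F [-0.8  0.4  7.8] grip 35.5
 -> [457. 108. 130.] tool delta [   0.    -0.2 -110.9]
 -> [ 541.2 -308.   130. ] tool delta [-1.969e+02 -3.760e+02  1.000e-01]
 -> [ 541. -308.   19.] tool delta [ 4.00e-01 -1.00e-01  1.11e+02]
```

```bash
python3 -m creep '[{"grip":30,"linear":[0,0,-20],"rot":[0,0,0]},{"grip":30,"linear":[0,0,-35],"rot":[0,0,0]},{"grip":30,"linear":[0,0,-35],"rot":[0,0,0]},{"grip":30,"linear":[-5,-9,-21],"rot":[0,0,0]},{"grip":30,"linear":[-14,-27,0],"rot":[0,0,0]},{"grip":30,"linear":[-16,-30,0],"rot":[0,0,0]},{"grip":30,"linear":[-16,-30,0],"rot":[0,0,0]},{"grip":30,"linear":[-16,-30,0],"rot":[0,0,0]},{"grip":30,"linear":[-16,-30,0],"rot":[0,0,0]},{"grip":30,"linear":[-16,-30,0],"rot":[0,0,0]},{"grip":30,"linear":[-16,-30,0],"rot":[0,0,0]},{"grip":30,"linear":[-16,-30,0],"rot":[0,0,0]}]'; python3 -m creep '[{"grip":30,"linear":[-16,-30,0],"rot":[0,0,0]},{"grip":30,"linear":[-16,-30,0],"rot":[0,0,0]},{"grip":30,"linear":[-16,-30,0],"rot":[0,0,0]},{"grip":30,"linear":[-13,-26,0],"rot":[0,0,0]},{"grip":30,"linear":[-5,-11,10],"rot":[0,0,0]},{"grip":30,"linear":[0,0,20],"rot":[0,0,0]},{"grip":30,"linear":[0,0,0],"rot":[0,0,0]},{"grip":30,"linear":[0,0,0],"rot":[0,0,0]}]'; python3 - <<'E'
from h import *
plan((541.2,-308,22))
P=imaging.camera_params("wrist"); p,d=imaging.capture("wrist")
p=p[:,:,::-1].copy()
c=np.array((529.7,-305.5));u=np.array([np.cos(np.radians(-16)),np.sin(np.radians(-16))]);v=np.array([-u[1],u[0]])
for a in (-108,-19.5,43.5,108):
  for b in (-41,41): 
    q=proj(P,(*(c+a*u+b*v),16)); cv2.circle(p,tuple(int(k) for k in q),3,(0,255,0),1)
cv2.imwrite("pics/w5.png",p)
E
```

```text
time_s: 13.88
eef_pos: [513.8, -166.4, 129.4]
ee_rot: [0.0, 0.141, 0.99, -0.0]
force: [0.6, 0.2, -0.9]
grip_width: 0.413
time_s: 14.55
eef_pos: [541.3, -304.5, 98.7]
ee_rot: [-0.001, 0.141, 0.99, 0.001]
force: [0.5, 0.2, -0.7]
grip_width: 0.411
t 14.55 p [ 541.3 -304.5   98.7] toolx [-0.96   0.279  0.002] z [-0.002  0.002 -1.   ] F [ 0.5  0.2 -0.7] grip 35.0
 -> [ 541.2 -308.    22. ] tool delta [-1.  -3.4 76.7]
```

View pics/w5.png

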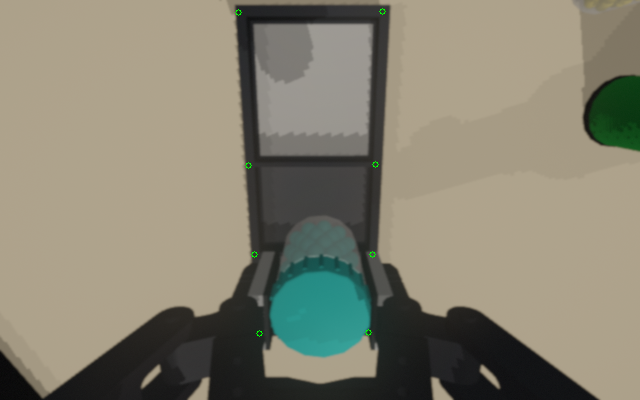

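The overlay sits about 5 px (about 3 mm) too far from the camera at the near edge (12 vs 6) and at the divider (165 vs 160). The charcoal tray centre is therefore nearer (527,-304.5), and I'm correcting the targets.

```bash
python3 -m creep '[{"grip":30,"linear":[2,-4,20],"rot":[0,0,0]},{"grip":30,"linear":[0,0,25],"rot":[0,0,0]},{"grip":30,"linear":[0,0,17],"rot":[0,0,0]},{"grip":30,"linear":[0,0,5],"rot":[0,0,0]},{"grip":30,"linear":[0,0,0],"rot":[0,0,0]},{"grip":30,"linear":[0,0,0],"rot":[0,0,0]}]';python3 -c "
from h import *
plan((538.3,-307.8,22))"
```

```text
time_s: 15.1
eef_pos: [539.5, -308.5, 33.9]
ee_rot: [0.001, 0.141, 0.99, -0.001]
force: [-0.6, 0.1, -1.2]
grip_width: 0.412
t 15.1 p [ 539.5 -308.5   33.9] toolx [-0.96   0.279 -0.002] z [ 0.002 -0.001 -1.   ] F [-0.6  0.1 -1.2] grip 35.0
 -> [ 538.3 -307.8   22. ] tool delta [ 1.4  0.4 11.9]
```

```bash
python3 -m creep '[{"grip":30,"linear":[1,0,8],"rot":[0,0,0]},{"grip":30,"linear":[0,0,3.5],"rot":[0,0,0]},{"grip":30,"linear":[0,0,0],"rot":[0,0,0]},{"grip":50,"linear":[0,0,0],"rot":[0,0,0]},{"grip":60,"linear":[0,0,0],"rot":[0,0,0]},{"grip":70,"linear":[0,0,0],"rot":[0,0,0]},{"grip":70,"linear":[0,0,0],"rot":[0,0,0]},{"grip":70,"linear":[0,0,-20],"rot":[0,0,0]},{"grip":70,"linear":[0,0,-35],"rot":[0,0,0]},{"grip":70,"linear":[0,0,-35],"rot":[0,0,0]},{"grip":70,"linear":[0,0,-15],"rot":[0,0,0]}]'; python3 - <<'E'
from h import *
plan((455,2,125))
P=imaging.camera_params("wrist"); p,d=imaging.capture("wrist"); cv2.imwrite("pics/w6.png",p[:,:,::-1])
E
```

```text
time_s: 16.02
eef_pos: [538.9, -308.9, 130.4]
ee_rot: [0.003, 0.141, 0.99, -0.002]
force: [0.3, -0.1, 0.6]
grip_width: 0.819
t 16.02 p [ 538.9 -308.9  130.4] toolx [-0.96   0.279 -0.006] z [ 0.005 -0.004 -1.   ] F [ 0.3 -0.1  0.6] grip 69.6
 -> [455.   2. 125.] tool delta [167.4 275.2   3.7]
```

View pics/w6.png

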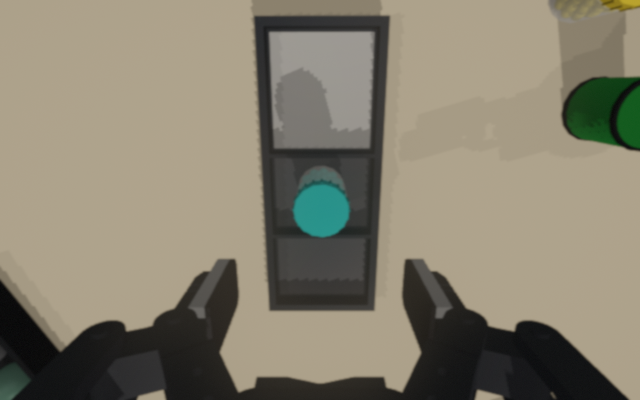

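Turquoise pot is upright in the middle bay at (321,205). Next is the large copper spool.

```bash
python3 -m creep '[{"grip":80,"linear":[12,20,0],"rot":[0,0,0]},{"grip":80,"linear":[17,28,0],"rot":[0,0,0]},{"grip":80,"linear":[17,28,0],"rot":[0,0,0]},{"grip":80,"linear":[17,28,0],"rot":[0,0,0]},{"grip":80,"linear":[17,28,0],"rot":[0,0,0]},{"grip":80,"linear":[17,28,0],"rot":[0,0,0]},{"grip":80,"linear":[17,28,0],"rot":[0,0,0]},{"grip":80,"linear":[17,28,0],"rot":[0,0,0]},{"grip":80,"linear":[17,28,0],"rot":[0,0,0]},{"grip":80,"linear":[12,19,20],"rot":[0,0,0]},{"grip":80,"linear":[7,11,30],"rot":[0,0,0]},{"grip":80,"linear":[0,0,0],"rot":[0,0,0]}]'; python3 -m creep '[{"grip":80,"linear":[0,0,0],"rot":[0,0,0]}]'; python3 -c "
from h import *
plan((455,2,14))"
```

```text
time_s: 17.07
eef_pos: [450.4, 4.3, 71.8]
ee_rot: [-0.004, 0.14, 0.99, 0.001]
force: [-0.9, 0.2, -1.3]
grip_width: 0.938
time_s: 17.15
eef_pos: [453.3, 1.9, 75.2]
ee_rot: [-0.001, 0.14, 0.99, 0.0]
force: [0.1, -1.4, 0.5]
grip_width: 0.937
t 17.15 p [453.3   1.9  75.2] toolx [-0.961  0.278  0.003] z [-0.003  0.001 -1.   ] F [ 0.1 -1.4  0.5] grip 79.7
 -> [455.   2.  14.] tool delta [-1.7  0.6 61.2]
```

```bash
python3 -m creep '[{"grip":80,"linear":[-0.5,1,18],"rot":[0,0,0]},{"grip":80,"linear":[0,0,20],"rot":[0,0,0]},{"grip":80,"linear":[0,0,16],"rot":[0,0,0]},{"grip":80,"linear":[0,0,7],"rot":[0,0,0]},{"grip":80,"linear":[0,0,0],"rot":[0,0,0]},{"grip":40,"linear":[0,0,0],"rot":[0,0,0]},{"grip":40,"linear":[0,0,0],"rot":[0,0,0]},{"grip":40,"linear":[0,0,0],"rot":[0,0,0]},{"grip":40,"linear":[0,0,0],"rot":[0,0,0]},{"grip":40,"linear":[0,0,0],"rot":[0,0,0]},{"grip":40,"linear":[0,0,0],"rot":[0,0,0]},{"grip":40,"linear":[0,0,0],"rot":[0,0,0]}]' 40; python3 -c "
from h import *
plan((455,2,130),(466.3,-287.1,130),(466.3,-287.1,19))"
```

```text
time_s: 18.15
eef_pos: [455.4, 2.1, 15.9]
ee_rot: [0.001, 0.141, 0.99, -0.0]
force: [-1.6, -0.9, 6.9]
grip_width: 0.531
t 18.15 p [455.4   2.1  15.9] toolx [-0.96   0.279 -0.002] z [ 0.002 -0.001 -1.   ] F [-1.6 -0.9  6.9] grip 45.2
 -> [455.   2. 130.] tool delta [ 1.000e-01 -3.000e-01 -1.141e+02]
 -> [ 466.3 -287.1  130. ] tool delta [ -91.5 -274.5    0.3]
 -> [ 466.3 -287.1   19. ] tool delta [  0.2   0.  111. ]
```

```bash
python3 -m creep '[{"grip":40,"linear":[0,0,-20],"rot":[0,0,0]},{"grip":40,"linear":[0,0,-35],"rot":[0,0,0]},{"grip":40,"linear":[0,0,-35],"rot":[0,0,0]},{"grip":40,"linear":[-3,-9,-24],"rot":[0,0,0]},{"grip":40,"linear":[-9,-27,0],"rot":[0,0,0]},{"grip":40,"linear":[-10,-30,0],"rot":[0,0,0]},{"grip":40,"linear":[-10,-30,0],"rot":[0,0,0]},{"grip":40,"linear":[-10,-30,0],"rot":[0,0,0]},{"grip":40,"linear":[-10,-30,0],"rot":[0,0,0]},{"grip":40,"linear":[-10,-30,0],"rot":[0,0,0]},{"grip":40,"linear":[-10,-30,0],"rot":[0,0,0]},{"grip":40,"linear":[-10,-30,0],"rot":[0,0,0]}]'; python3 -m creep '[{"grip":40,"linear":[-7,-20,0],"rot":[0,0,0]},{"grip":40,"linear":[-3,-8,10],"rot":[0,0,0]},{"grip":40,"linear":[0,0,25],"rot":[0,0,0]},{"grip":40,"linear":[0,0,25],"rot":[0,0,0]},{"grip":40,"linear":[0,0,15],"rot":[0,0,0]},{"grip":40,"linear":[0,0,0],"rot":[0,0,0]},{"grip":40,"linear":[0,0,0],"rot":[0,0,0]},{"grip":40,"linear":[0,0,0],"rot":[0,0,0]}]'; python3 -c "
from h import *
plan((466.3,-287.1,19))"
```

```text
time_s: 19.15
eef_pos: [464.5, -258.2, 129.3]
ee_rot: [0.0, 0.141, 0.99, -0.0]
force: [0.4, -0.1, -0.7]
grip_width: 0.528
time_s: 19.82
eef_pos: [467.0, -286.3, 54.8]
ee_rot: [0.001, 0.141, 0.99, -0.0]
force: [0.2, 0.1, -0.8]
grip_width: 0.529
t 19.82 p [ 467.  -286.3   54.8] toolx [-0.96   0.279 -0.001] z [ 0.001 -0.001 -1.   ] F [ 0.2  0.1 -0.8] grip 44.9
 -> [ 466.3 -287.1   19. ] tool delta [ 0.6 -0.9 35.8]
```

```bash
python3 -m creep '[{"grip":40,"linear":[0.5,-1,15],"rot":[0,0,0]},{"grip":40,"linear":[0,0,14],"rot":[0,0,0]},{"grip":40,"linear":[0,0,5],"rot":[0,0,0]},{"grip":40,"linear":[0,0,1.5],"rot":[0,0,0]},{"grip":40,"linear":[0,0,0],"rot":[0,0,0]},{"grip":60,"linear":[0,0,0],"rot":[0,0,0]},{"grip":70,"linear":[0,0,0],"rot":[0,0,0]},{"grip":80,"linear":[0,0,0],"rot":[0,0,0]},{"grip":80,"linear":[0,0,0],"rot":[0,0,0]},{"grip":80,"linear":[0,0,-20],"rot":[0,0,0]},{"grip":80,"linear":[0,0,-35],"rot":[0,0,0]},{"grip":80,"linear":[0,0,-35],"rot":[0,0,0]}]'; python3 - <<'E'
from h import *
plan((536,111,140))
P=imaging.camera_params("wrist"); p,d=imaging.capture("wrist"); cv2.imwrite("pics/w7.png",p[:,:,::-1])
E
```

```text
time_s: 20.82
eef_pos: [465.3, -286.7, 108.8]
ee_rot: [-0.001, 0.141, 0.99, 0.001]
force: [0.3, -0.5, -0.3]
grip_width: 0.934
t 20.82 p [ 465.3 -286.7  108.8] toolx [-0.96   0.279  0.002] z [-0.002  0.001 -1.   ] F [ 0.3 -0.5 -0.3] grip 79.4
 -> [536. 111. 140.] tool delta [ 43.2 401.7 -30.7]
```

View pics/w7.png

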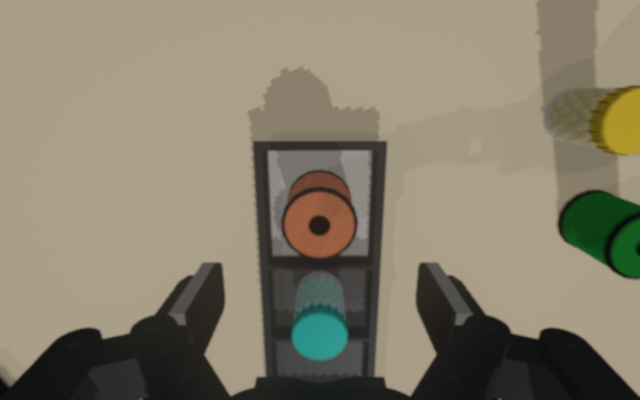

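Copper spool is upright in the grey bay at (319,224). Last is the glue.

```bash
python3 -m creep '[{"grip":75,"linear":[2,18,-20],"rot":[0,0,0]},{"grip":75,"linear":[3,30,-10],"rot":[0,0,0]},{"grip":75,"linear":[3,33,0],"rot":[0,0,0]},{"grip":75,"linear":[4,33,0],"rot":[0,0,0]},{"grip":75,"linear":[4,33,0],"rot":[0,0,0]},{"grip":75,"linear":[4,33,0],"rot":[0,0,0]},{"grip":75,"linear":[4,33,0],"rot":[0,0,0]},{"grip":75,"linear":[4,33,0],"rot":[0,0,0]},{"grip":75,"linear":[4,33,0],"rot":[0,0,0]},{"grip":75,"linear":[4,33,0],"rot":[0,0,0]},{"grip":75,"linear":[4,33,0],"rot":[0,0,0]},{"grip":75,"linear":[3,30,0],"rot":[0,0,0]}]'; python3 -m creep '[{"grip":75,"linear":[0,18,0],"rot":[0,0,0]},{"grip":75,"linear":[0,8,0],"rot":[0,0,0]},{"grip":75,"linear":[0,0,10],"rot":[0,0,0]},{"grip":75,"linear":[0,0,0],"rot":[0,0,0]},{"grip":75,"linear":[0,0,0],"rot":[0,0,0]}]'; python3 -c "
from h import *
plan((536,111,14))
P=imaging.camera_params('wrist'); p,d=imaging.capture('wrist'); p=p[:,:,::-1].copy()
for z in (50,74):
  q=proj(P,(536,111,z)); print(q); cv2.circle(p,tuple(int(k) for k in q),3,(0,255,0),1)
cv2.imwrite('pics/w8.png',p)
"
```

```text
time_s: 21.87
eef_pos: [529.1, 87.0, 138.3]
ee_rot: [0.0, 0.141, 0.99, 0.0]
force: [0.9, -0.1, 1.2]
grip_width: 0.874
time_s: 22.28
eef_pos: [535.9, 108.8, 127.3]
ee_rot: [-0.001, 0.142, 0.99, -0.0]
force: [-0.1, -0.3, 0.6]
grip_width: 0.875
t 22.28 p [535.9 108.8 127.3] toolx [-0.96   0.28   0.002] z [-0.002 -0.    -1.   ] F [-0.1 -0.3  0.6] grip 74.4
 -> [536. 111.  14.] tool delta [  0.3   2.3 113.3]
[322.24684948 211.78650345]
[322.47711722 225.17086332]
```

View pics/w8.png

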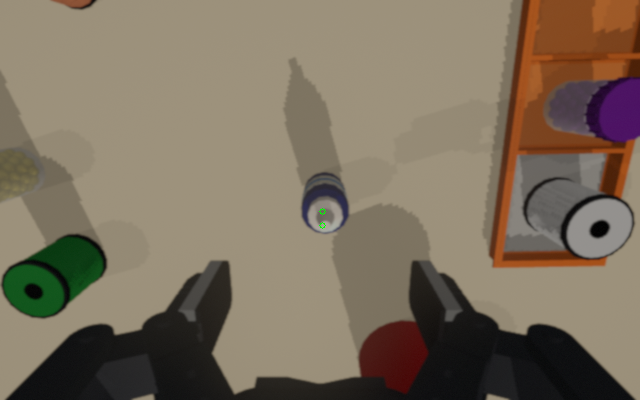

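Glue tip at (323,225) matches the prediction. Descending.

```bash
python3 -m creep '[{"grip":75,"linear":[0,2,20],"rot":[0,0,0]},{"grip":75,"linear":[0,0,30],"rot":[0,0,0]},{"grip":75,"linear":[0,0,30],"rot":[0,0,0]},{"grip":75,"linear":[0,0,20],"rot":[0,0,0]},{"grip":75,"linear":[0,0,8],"rot":[0,0,0]},{"grip":75,"linear":[0,0,4],"rot":[0,0,0]},{"grip":75,"linear":[0,0,0],"rot":[0,0,0]},{"grip":75,"linear":[0,0,0],"rot":[0,0,0]}]'; python3 -m creep '[{"grip":26,"linear":[0,0,0],"rot":[0,0,0]},{"grip":26,"linear":[0,0,0],"rot":[0,0,0]},{"grip":26,"linear":[0,0,0],"rot":[0,0,0]},{"grip":26,"linear":[0,0,0],"rot":[0,0,0]},{"grip":26,"linear":[0,0,0],"rot":[0,0,0]},{"grip":26,"linear":[0,0,0],"rot":[0,0,0]},{"grip":26,"linear":[0,0,0],"rot":[0,0,0]},{"grip":26,"linear":[0,0,0],"rot":[0,0,0]}]' 30; python3 -c "
from h import *
plan((536,111,135),(598.9,-325.2,135),(598.9,-325.2,19))"
```

```text
time_s: 23.0
eef_pos: [537.7, 111.6, 17.4]
ee_rot: [0.001, 0.141, 0.99, 0.0]
force: [0.2, 0.5, -0.0]
grip_width: 0.881
time_s: 23.67
eef_pos: [537.2, 111.9, 16.8]
ee_rot: [0.0, 0.141, 0.99, 0.0]
force: [-1.8, 0.2, 5.9]
grip_width: 0.367
t 23.67 p [537.2 111.9  16.8] toolx [-0.96   0.279 -0.001] z [ 0.001 -0.    -1.   ] F [-1.8  0.2  5.9] grip 31.2
 -> [536. 111. 135.] tool delta [   0.8   -1.2 -118.2]
 -> [ 598.9 -325.2  135. ] tool delta [-1.821e+02 -4.013e+02  1.000e-01]
 -> [ 598.9 -325.2   19. ] tool delta [ 1.00e-01 -0.00e+00  1.16e+02]
```

```bash
python3 -m creep '[{"grip":26,"linear":[0,0,-20],"rot":[0,0,0]},{"grip":26,"linear":[0,0,-35],"rot":[0,0,0]},{"grip":26,"linear":[0,0,-35],"rot":[0,0,0]},{"grip":26,"linear":[-4,-9,-28],"rot":[0,0,0]},{"grip":26,"linear":[-12,-26,0],"rot":[0,0,0]},{"grip":26,"linear":[-13,-29,0],"rot":[0,0,0]},{"grip":26,"linear":[-13,-29,0],"rot":[0,0,0]},{"grip":26,"linear":[-13,-29,0],"rot":[0,0,0]},{"grip":26,"linear":[-13,-29,0],"rot":[0,0,0]},{"grip":26,"linear":[-13,-29,0],"rot":[0,0,0]},{"grip":26,"linear":[-13,-29,0],"rot":[0,0,0]},{"grip":26,"linear":[-13,-29,0],"rot":[0,0,0]}]'; python3 -m creep '[{"grip":26,"linear":[-13,-29,0],"rot":[0,0,0]},{"grip":26,"linear":[-13,-29,0],"rot":[0,0,0]},{"grip":26,"linear":[-13,-29,0],"rot":[0,0,0]},{"grip":26,"linear":[-13,-29,0],"rot":[0,0,0]},{"grip":26,"linear":[-13,-29,0],"rot":[0,0,0]},{"grip":26,"linear":[-10,-22,0],"rot":[0,0,0]},{"grip":26,"linear":[-2,-6,0],"rot":[0,0,0]},{"grip":26,"linear":[0,0,20],"rot":[0,0,0]},{"grip":26,"linear":[0,0,20],"rot":[0,0,0]},{"grip":26,"linear":[0,0,0],"rot":[0,0,0]},{"grip":26,"linear":[0,0,0],"rot":[0,0,0]}]'; python3 -c "
from h import *
plan((598.9,-325.2,20))"
```

```text
time_s: 24.67
eef_pos: [573.1, -148.1, 134.0]
ee_rot: [-0.0, 0.141, 0.99, 0.0]
force: [1.0, 0.8, -1.3]
grip_width: 0.364
time_s: 25.58
eef_pos: [598.7, -333.2, 93.6]
ee_rot: [-0.001, 0.141, 0.99, 0.001]
force: [-0.3, 0.0, -0.2]
grip_width: 0.363
t 25.58 p [ 598.7 -333.2   93.6] toolx [-0.96   0.278  0.002] z [-0.002  0.002 -1.   ] F [-0.3  0.  -0.2] grip 30.9
 -> [ 598.9 -325.2   20. ] tool delta [ 1.8  7.7 73.6]
```

```bash
python3 -m creep '[{"grip":26,"linear":[2,7,15],"rot":[0,0,0]},{"grip":26,"linear":[0,0,25],"rot":[0,0,0]},{"grip":26,"linear":[0,0,15],"rot":[0,0,0]},{"grip":26,"linear":[0,0,5],"rot":[0,0,0]},{"grip":26,"linear":[0,0,0],"rot":[0,0,0]},{"grip":26,"linear":[0,0,0],"rot":[0,0,0]}]'; python3 -c "
from h import *
plan((598.9,-325.2,20))
p,d=imaging.capture('wrist'); cv2.imwrite('pics/w9.png',p[:,:,::-1])"
```

```text
time_s: 26.08
eef_pos: [599.7, -327.2, 36.0]
ee_rot: [0.001, 0.141, 0.99, -0.001]
force: [-0.3, -0.3, -1.3]
grip_width: 0.361
t 26.08 p [ 599.7 -327.2   36. ] toolx [-0.96   0.279 -0.002] z [ 0.002 -0.001 -1.   ] F [-0.3 -0.3 -1.3] grip 30.7
 -> [ 598.9 -325.2   20. ] tool delta [ 1.3  1.7 15.9]
```

View pics/w9.png

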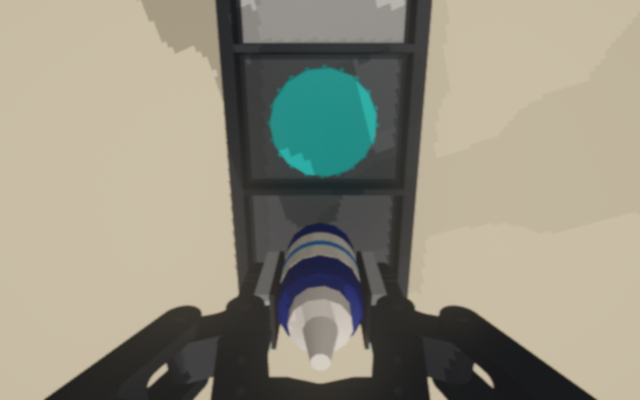

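The glue is upright over the end bay at (320,290), centred between the walls.

```bash
python3 -m creep '[{"grip":26,"linear":[1,1,9],"rot":[0,0,0]},{"grip":26,"linear":[0,0,5],"rot":[0,0,0]},{"grip":26,"linear":[0,0,1.5],"rot":[0,0,0]},{"grip":26,"linear":[0,0,0],"rot":[0,0,0]},{"grip":45,"linear":[0,0,0],"rot":[0,0,0]},{"grip":55,"linear":[0,0,0],"rot":[0,0,0]},{"grip":70,"linear":[0,0,0],"rot":[0,0,0]},{"grip":70,"linear":[0,0,0],"rot":[0,0,0]},{"grip":70,"linear":[0,0,-20],"rot":[0,0,0]},{"grip":70,"linear":[0,0,-35],"rot":[0,0,0]},{"grip":70,"linear":[0,0,-35],"rot":[0,0,0]},{"grip":70,"linear":[0,0,-35],"rot":[0,0,0]}]'; python3 -m creep '[{"grip":70,"linear":[20,0,-20],"rot":[0,0,0]},{"grip":70,"linear":[25,-20,-20],"rot":[0,0,0]},{"grip":70,"linear":[25,-30,0],"rot":[0,0,0]},{"grip":70,"linear":[25,-30,0],"rot":[0,0,0]},{"grip":70,"linear":[25,-30,0],"rot":[0,0,0]},{"grip":70,"linear":[25,-30,0],"rot":[0,0,0]},{"grip":70,"linear":[25,-30,0],"rot":[0,0,0]},{"grip":70,"linear":[25,-30,0],"rot":[0,0,0]},{"grip":70,"linear":[25,-30,0],"rot":[0,0,0]},{"grip":70,"linear":[0,0,0],"rot":[0,0,0]}]'; python3 - <<'E'
from h import *
plan()
P=imaging.camera_params("top")
p,d=imaging.capture("top"); cv2.imwrite("pics/top1.png",p[:,:,::-1])
p2,_=imaging.capture("side"); cv2.imwrite("pics/side1.png",p2[:,:,::-1])
v,u=np.mgrid[0:400,0:640];K=P["intrinsics"]
W=(np.stack([(u-K[0,2])/K[0,0]*d,(v-K[1,2])/K[1,1]*d,d],-1)-P["t"])@P["R"]
O=((535.5,297.),-15.,-1);C=((526.8,-304.5),-16.,1)
for n,X,h,T in [("silver",(597,280),53,O),("purple",(524,299),58,O),("copper",(466,-287),53,C),("turq",(539,-308),58,C),("glue",(599,-325),53,C),("green",(536,-100),50,None),("yellow",(455,-107),55,None)]:
    x,y=[int(k) for k in proj(P,(*X,h))]; s=18
    m=(W[...,2]>h-9)&(W[...,2]<h+9); m[:y-s]=0;m[y+s:]=0;m[:,:x-s]=0;m[:,x+s:]=0
    c,r=cv2.minEnclosingCircle(np.argwhere(m)[:,::-1].astype(np.float32)); q=ray(P,c,h)
    l=""
    if T:
        a=np.radians(T[1]);uu=np.array([np.cos(a),np.sin(a)])*T[2];vv=np.array([-uu[1],uu[0]]);e=q[:2]-np.array(T[0]);l=("tray xy",(e@uu).round(1),(e@vv).round(1))
    print(n,q.round(1),"topz",np.median(W[m][:,2]).round(1),"r",round(r,1),l)
E
```

```text
time_s: 27.13
eef_pos: [598.1, -325.5, 145.0]
ee_rot: [-0.0, 0.141, 0.99, 0.0]
force: [0.1, 0.0, -0.8]
grip_width: 0.819
time_s: 27.97
eef_pos: [317.7, -488.5, 183.6]
ee_rot: [-0.001, 0.144, 0.99, -0.001]
force: [-0.2, -0.4, -0.0]
grip_width: 0.819
t 27.97 p [ 317.7 -488.5  183.6] toolx [-0.959  0.285  0.001] z [-0.001 -0.001 -1.   ] F [-0.2 -0.4 -0. ] grip 69.6
silver [596.1 278.6  53. ] topz 52.7 r 9.5 ('tray xy', np.float64(-63.3), np.float64(2.1))
purple [523.9 296.6  58. ] topz 57.2 r 7.8 ('tray xy', np.float64(11.1), np.float64(3.4))
copper [ 465.2 -286.1   53. ] topz 52.2 r 9.8 ('tray xy', np.float64(-64.2), np.float64(0.7))
turq [ 551.3 -315.    58. ] topz 56.5 r 14.6 ('tray xy', np.float64(26.4), np.float64(-3.3))
glue [ 597. -324.   53.] topz 52.5 r 6.8 ('tray xy', np.float64(72.9), np.float64(0.6))
green [ 535.6 -100.    50. ] topz 49.3 r 9.4 
yellow [ 454.8 -107.1   55. ] topz 53.9 r 7.8
```

```bash
python3 - <<'E'
import cv2
im=cv2.imread("pics/top1.png")[110:310,150:470]; cv2.imwrite("pics/top1c.png",cv2.resize(im,None,fx=2.5,fy=2.5,interpolation=cv2.INTER_CUBIC))
E
```

```text
(no output)
```

View pics/top1c.png

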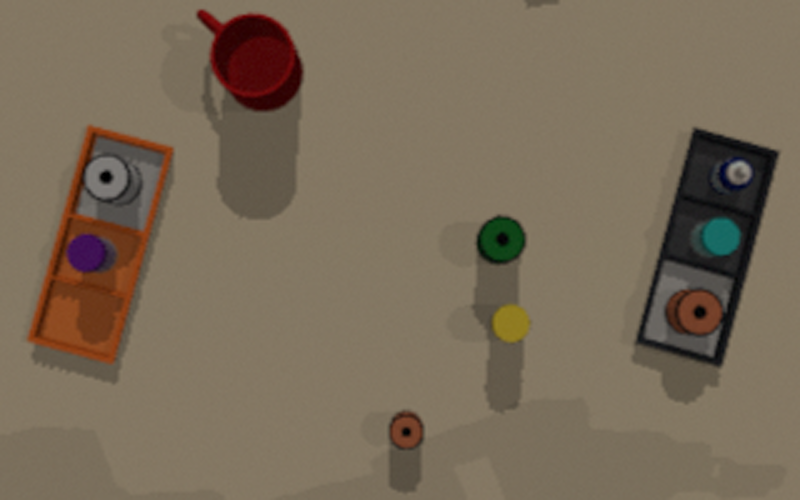

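View pics/side1.png

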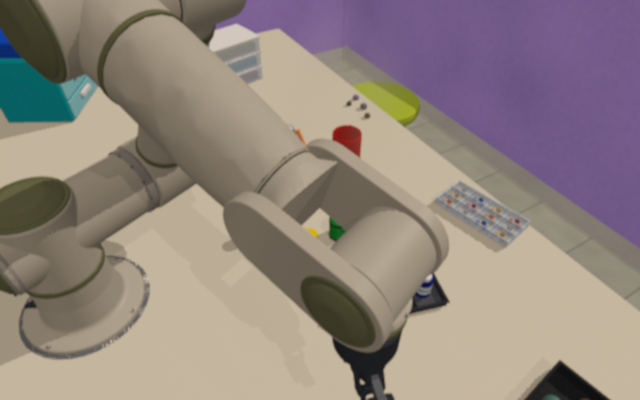

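The crop shows all five items upright in their bays: silver (107,177), purple (88,252), glue (738,173), turquoise (719,236), copper (698,311). The bystanders haven't moved. The turquoise figure (r 14.6 px) picked up glue pixels in its window, so I'm measuring it again by colour.

```bash
python3 - <<'E'
from h import *
im=cv2.imread("pics/top1.png"); hsv=cv2.cvtColor(im,cv2.COLOR_BGR2HSV); P=imaging.camera_params("top")
m=cv2.inRange(hsv,(80,120,70),(98,255,255)); m[:190]=0;m[225:]=0;m[:,:415]=0;m[:,460:]=0
c,r=cv2.minEnclosingCircle(np.argwhere(m)[:,::-1].astype(np.float32)); q=ray(P,c,58)
a=np.radians(-16);u=np.array([np.cos(a),np.sin(a)]);e=q[:2]-np.array((526.8,-304.5)); print(c,r,q,e@u,e@np.array([-u[1],u[0]]))
plan()
E
python3 -c "
from rig import ctrl
print(ctrl.finish_job())"
```

```text
(437.5, 204.5) 7.905794143676758 [ 536.9943193  -305.20288335   58.        ] 9.993149563720344 2.1342803718225176
t 28.07 p [ 321.9 -485.7  183.6] toolx [-0.96   0.282 -0.   ] z [ 0.  0. -1.] F [ 0.9  0.2 -0.7] grip 69.4
the job is handed in; nothing more can be done
None
```

Both kits are made up and the job was handed in at about 28 s. The large copper spool, turquoise pot and glue are in the charcoal tray. The silver spool and purple pot are in the orange tray.

**Position:** in the last top view, every item was within about 4 mm of its bay centre.

**Height and tilt:** the item tops I measured were 52–57 mm up, which is what standing on the bay floors should give. They looked upright in the pictures, but I did not measure the tilt as an angle.

**Bystanders:** the green spool and yellow pot measured within about 1 mm of where they started. The mug looked unmoved in the picture, but I did not measure it again.

**Checks that disagreed:**
- The first top-view estimate of the charcoal tray was about 3 mm off against the wrist camera, so I corrected it before placing anything there.
- The first turquoise check picked up glue pixels. Measured again by colour, the pot sat at (+10, +2) mm in the tray frame, against a bay centre of (+12, 0).
- The arm blocked most of the final side view, so that picture confirms little.

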